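Try both brake levers and hold the one that stops short of its bar

ROBOT

A 6-joint arm with a two-finger parallel gripper is mounted at the origin on a cart in front of the work surface, level with it; the furniture and walls round the work are solid. World frame = base frame: x ahead of the robot, y to its left, z up, the work surface at z = 0. Lengths are in m, angles in rad, forces in N, time in s.
With the tool pointing down it reaches from about 0.275 to 0.875 m from the base axis. Payload 12.5 kg.
Tool frame: the origin (TCP) lies on the centre line of the jaws, within the pads' length; the fingertips stand arm.tcp_to_tips ahead of it and the grasp point (between the pads) is the TCP (arm.tcp_to_tips is the distance from the TCP to the fingertips, in m); z points along the fingers, y is the line along which they close (so a half turn about z gives the same grasp; the last joint's range is limited). The gripper opens to 85 mm and grips with 20 to 120 N. Pads are 22 mm wide; open, the fingers measure 114 mm over their backs; the gripper's body (76 mm by 85 mm) begins 54 mm behind the grasp point. The pads swing forward as they close: fully open they stand 13 mm farther back than shut.
Start: joints at [1.185, 0.351, 1.652, -0, 1.139, -0.085], TCP at [0.163, 0.525, 0.25] pointing down, gripper open.
Joint ranges: [-2.75, 2.75], [-0.79, 2.1], [0.01, 2.65], [-1.57, 4.71], [0.07, 3.14], [-2.87, 2.87]. Speed limits (rad/s): [2.22, 2.22, 2.79, 3.14, 3.14, 3.14].

INTERFACE

Orientations are given as a unit quaternion [x, y, z, w].
In Python, from workcell import arm, get_image gives the robot as it stands.
- The arm moves only by the tool play_rows, never from a script. Its argument "motion" is a list of rows, each an object of numbers: "dx", "dy", "dz": the shift along the tool's x, y, z scaled (see below); "rx", "ry", "rz": the turn, a rotation vector about the tool's x, y, z scaled (see below); "hand": the opening, from 0 (shut) to 1 (fully open). In form: [{"dx": .., "dy": .., "dz": .., "rx": .., "ry": .., "rz": .., "hand": ..}, ...]. A call has 1 to 20 rows; each row is the pose to reach, as a shift and turn from the pose commanded when the call began, along the tool's axes at that moment; what a row does not reach only later rows make up. The controller multiplies each number of a shift by 800 mm and each number of a turn by pi/2 rad. A row lasts 1/8 s, in which the tool goes at most 62.5 mm and 10.7 degrees, less where a joint would pass 70% of its speed; a pose out of reach is approached as far as the arm can. A call with a number of a shift or a turn outside -1 to 1 is refused whole. A call with a gripper value outside its range is refused whole. The fingers move at their own pace and stop on an object; the grip force is fixed at half the most. Time passes only in rows, so rows that repeat a pose let the fingers close. It gives the time, the measured TCP pose, the force, the opening and the grip force at its end, in the units of the state.
- arm.observe(): the state, without advancing time (a new reading comes with each control period).
- get_image(name): name is "scene" or "top"; returns a dict with "pixels" (400x640x3 uint8, red, green, blue), "z_map" (400x640 float32, m along the optical axis (not along the pixel's ray), 0 where there is no reading), "fx", "fy", "cx", "cy" (pixels), "world_to_cam" (4x4, takes a point from world to camera coordinates). Camera axes: x right, y up, looking along -z (the intrinsics and any distortion apply to the point x, -y, -z); pixel columns grow to the right and rows downward; lengths in m; the calibration is good to about 2 mm. A picture is of the moment at which its call begins.
- arm.job_done(): hands the job in; it is judged then, once.
The state is a dict: "t": time; "joint_pos": joint angles; "qvel": joint speeds; "joint_efforts": joint torques, N m; "tool_pos": TCP position; "tcp_rot": TCP orientation; "contact_force": force on the tool from outside, world axes, zero at the start; "torque": the same for the moment, N m; "width": finger opening in m; "grasp_force": force on a finger pad.
Only numpy, scipy, OpenCV 4.12 (cv2) and the standard library are available. Lean on these libraries where they do the work, as an engineer would, in place of code of your own. Each camera call takes 0.05 s, during which the arm holds its last target. There are 200 camera calls.

TASK

Two handles of the timber cart are clamped on the bench, each with a spring-return brake lever on the far side of its bar. With the outside of your fingers press the left handle's lever toward its bar until it will go no further, let it spring right out, then do the same with the right one: one lever stops well short of the bar, the other comes in to the grip. Then press the one that stops short in again and finish while still holding it firmly against its stop, so that a mate can tighten its stop screw's lock nut; do not force a lever, grasp or pinch nothing, and leave the things lying around where they are.

Things in the scene. Friction and masses are not known exactly. Their poses are not given: they have to be found in the camera images.
- handle_1: Fixed handle: level steel bar along its y at x = 0, 85 mm over the bench; black rubber grip 32 mm thick, y -133 to -8 mm; wooden block 56 mm wide, 124 mm high at y 80 to 122 mm on a plywood base. Aluminium lever beside the bar on its +x side, away from the robot. Either handle may be the left one; they look alike. Origin on the bench under the bar; z up, yaw -0.1 to 0.4 rad.
- face_1 (a point): Where to press: mid-height of the outer face of lever 1, turning with it. Lever out: x = 68, y = -62, z = 85 mm of handle_1. Blade 10 mm thick, 16 mm high; face straight 35 mm toward the pivot and 20 mm toward the tip, where it bends outward to x = 93, y = -127 mm. Press toward the bar (-x of the handle). Beyond the face 60 mm are clear of all but flat things (a pencil).
- lever_1 (a joint): Angle of lever 1 (rad) about its upright pivot at x = 45, y = 30 mm of the handle: 0 out, growing toward the bar. One lever ends at 0.18 (face point gone 17 mm, 20 mm or more left to the grip), the other at 0.37 (35 mm, its end at the grip); which is not told. Spring: 1.6 N at the face point, rising to 5 N at the end, where it is rigid: 9 N shows the end.
- handle_2: Fixed handle: level steel bar along its y at x = 0, 85 mm over the bench; black rubber grip 32 mm thick, y -133 to -8 mm; wooden block 56 mm wide, 124 mm high at y 80 to 122 mm on a plywood base. Aluminium lever beside the bar on its +x side, away from the robot. Either handle may be the left one; they look alike. Origin on the bench under the bar; z up, yaw -0.1 to 0.4 rad.
- face_2 (a point): Where to press: mid-height of the outer face of lever 2, turning with it. Lever out: x = 68, y = -62, z = 85 mm of handle_2. Blade 10 mm thick, 16 mm high; face straight 35 mm toward the pivot and 20 mm toward the tip, where it bends outward to x = 93, y = -127 mm. Press toward the bar (-x of the handle). Beyond the face 60 mm are clear of all but flat things (a pencil).
- lever_2 (a joint): Angle of lever 2 (rad) about its upright pivot at x = 45, y = 30 mm of the handle: 0 out, growing toward the bar. One lever ends at 0.18 (face point gone 17 mm, 20 mm or more left to the grip), the other at 0.37 (35 mm, its end at the grip); which is not told. Spring: 1.6 N at the face point, rising to 5 N at the end, where it is rigid: 9 N shows the end.
- blade_case: Flat case of jigsaw blades, 48 x 95 x 18 mm, lying below or on the robot's side of one grip; a bystander, not to be moved. Origin at the centre of its underside.
- offcut: Flat softwood offcut, 60 x 80 x 18 mm, lying below or on the robot's side of the other grip; a bystander, not to be moved. Origin at the centre of its underside.
- sanding_block: Cork sanding block, 63 x 110 x 36 mm, at the right, behind the handle; a bystander, not to be moved. Origin at the centre of its underside.
- block_plane: Small iron block plane, 52 x 167 x 56 mm, at the right, behind the handle; a bystander, not to be moved. Origin at the centre of its underside.
- pencil: Carpenter's pencil, 9 x 151 x 9 mm, at the left, behind the handle; a bystander, not to be moved. Origin at the centre of its underside.
- screw_tin: Shut screw tin, 88 x 119 x 36 mm, at the far right; a bystander, not to be moved. Origin at the centre of its underside.

How it is judged:
On the way, in this order (a step that is already met when the one before it is completed fails the run):
1. the left handle's lever is pressed by the fingers as far as it goes, the other one out (((y of handle_1 in the frame of handle_2 above 0 m and value of joint lever_1 above 0.16 rad and value of joint lever_2 below 0.04 rad and contact force between the fingers and lever_1 above 1 N) or (y of handle_1 in the frame of handle_2 below 0 m and value of joint lever_2 above 0.345 rad and value of joint lever_1 below 0.04 rad and contact force between the fingers and lever_2 above 1 N))), for 0.2 s.
2. both levers are out again (value of joint each of lever_1, lever_2 below 0.04 rad), for 0.1 s.
3. the right handle's lever is pressed by the fingers as far as it goes, the other one out (((y of handle_1 in the frame of handle_2 below 0 m and value of joint lever_1 above 0.16 rad and value of joint lever_2 below 0.04 rad and contact force between the fingers and lever_1 above 1 N) or (y of handle_1 in the frame of handle_2 above 0 m and value of joint lever_2 above 0.345 rad and value of joint lever_1 below 0.04 rad and contact force between the fingers and lever_2 above 1 N))), for 0.2 s.
4. both levers are out again (all of step 2), for 0.1 s.
At the end, for the whole second after the job is handed in: The lever that stops short of its bar is held by the fingers, still, within 0.02 rad of its stop with at least 3 N; the other lever is out (under 0.04 rad) (value of joint lever_1 above 0.16 rad and contact force between the fingers and lever_1 above 3 N and velocity of joint lever_1 between -0.1 and 0.1 rad/s and value of joint lever_2 below 0.04 rad); the arm keeps its last pose, push and grip.
It fails at once if a lever is pinched: the fingers press on the rib along its inner side (contact force between the fingers and lever_1_c0 above 1 N or contact force between the fingers and lever_1_c1 above 1 N or contact force between the fingers and lever_1_c2 above 1 N or contact force between the fingers and lever_2_c0 above 1 N or contact force between the fingers and lever_2_c1 above 1 N or contact force between the fingers and lever_2_c2 above 1 N).
It fails at once if a lever is forced (over 60 N) (contact force between anything else and lever_1 above 60 N or contact force between anything else and lever_2 above 60 N).
It fails at once if a thing lying around is moved by more than 20 mm (distance of any of blade_case, offcut, sanding_block, block_plane, pencil, screw_tin from where it was at the start of the episode above 0.02 m).
It also fails if it takes over 61 s, if anything falls off the work surface, if the arm or the gripper's body presses on something with over 40 N, if the wrist force passes 120 N, or if a joint passes its speed limit or range.

## Working session

There is one attempt and no reset: what is moved stays moved. The work goes in short steps, Python scripts to look and compute and a tool call to move; the robot and the scene stay as the last step left them, time stands still between calls to the robot, and variables do not carry over. Pictures are saved under pics/ and viewed, at most 10 in all, crops included, and the job is handed in when it is done.

Besides the shell and the picture viewer there is one more tool, called after ">>>" as name(argument=value, ...) on one line, values as JSON. play_rows: Moves the arm, as the interface text tells. Shifts and turns lie within -1 to 1; 1 stands for 800 mm of shift or pi/2 rad of turn. Its arguments: {"type":"object","properties":{"motion":{"type":"array","items":{"type":"object","properties":{"dx":{"type":"number","minimum":-1,"maximum":1},"dy":{"type":"number","minimum":-1,"maximum":1},"dz":{"type":"number","minimum":-1,"maximum":1},"rx":{"type":"number","minimum":-1,"maximum":1},"ry":{"type":"number","minimum":-1,"maximum":1},"rz":{"type":"number","minimum":-1,"maximum":1},"hand":{"type":"number"}}}}},"required":["motion"]}

```bash
mkdir -p pics; python3 - <<'E'
from workcell import arm,get_image
import cv2,numpy as np
print(arm.observe(), arm.tcp_to_tips)
for n in("scene","top"):
    g=get_image(n); cv2.imwrite(f"pics/{n}0.png",g["pixels"][:,:,::-1]); np.savez(f"{n}.npz",**g)
    print(n,g["fx"],g["fy"],g["cx"],g["cy"],np.round(g["world_to_cam"],3).tolist())
E
```

```text
{'t': 0.0, 'joint_pos': array([ 1.18538590e+00,  3.51227616e-01,  1.65242890e+00,  1.56725270e-05,
        1.13906866e+00, -8.45981731e-02]), 'qvel': array([ 0.00109291,  0.0003631 ,  0.0002227 , -0.00011899,  0.00066845,
       -0.00103028]), 'joint_efforts': array([ 7.39093084e-04, -5.06119609e+01, -2.91401982e+01, -4.69749671e-05,
        4.55421454e-03,  1.39662276e-05]), 'tool_pos': array([0.16281987, 0.52503022, 0.24976129]), 'tcp_rot': array([ 1.49842907e-01,  9.88709655e-01, -5.49037102e-04, -1.38771481e-04]), 'contact_force': array([-0.29974203,  0.22894196, -0.45717144]), 'torque': array([-0.03585439,  0.00621993,  0.04545267]), 'grasp_force': 0.0, 'width': 0.08541087607599344} 0.019
scene 515.2120286400548 515.2120286400548 322.1372755694912 205.45441776443826 [[-0.584, -0.812, 0.018, 0.241], [0.617, -0.429, 0.66, -0.41], [-0.528, 0.396, 0.751, -1.957], [0.0, 0.0, 0.0, 1.0]]
top 389.6252609361029 389.6252609361029 317.21724626618135 204.2558764343249 [[-0.127, -0.992, 0.001, -0.034], [0.97, -0.124, 0.207, -0.568], [-0.205, 0.027, 0.978, -1.29], [0.0, 0.0, 0.0, 1.0]]
```

View pics/top0.png

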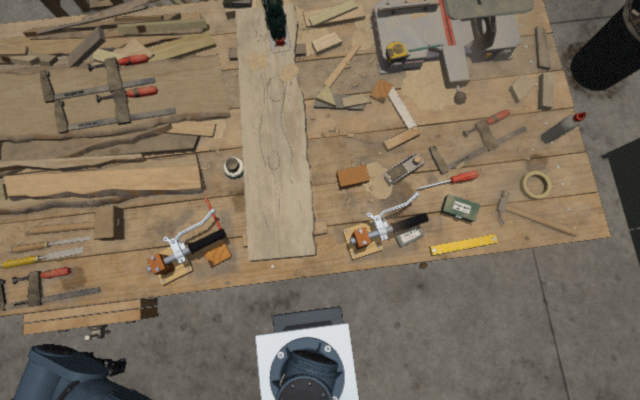

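View pics/scene0.png

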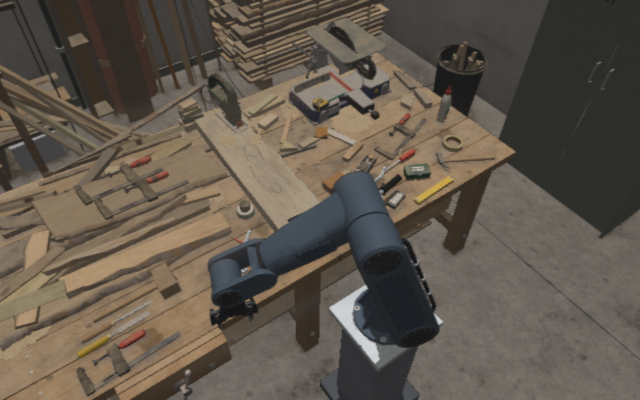

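The top view shows both handles: the left one has its block at about (157,264), grip at (208,241) and lever tip at (213,217). The right one has its block at (360,235), grip at (410,222) and lever tip at (415,195). In the scene view the arm hides most of both handles.

```bash
cat > h.py <<'E'
import numpy as np,cv2
def load(n): return dict(np.load(n+".npz"))
def cloud(g):
    v,u=np.mgrid[:400,:640]; d=g["z_map"]
    c=np.stack([(u-g["cx"])/g["fx"]*d,-(v-g["cy"])/g["fy"]*d,-d],-1)
    T=g["world_to_cam"]; return (c-T[:3,3])@T[:3,:3]
def ray(g,u,v,z):
    T=g["world_to_cam"];R=T[:3,:3];o=-R.T@T[:3,3]
    d=R.T@np.array([(u-g["cx"])/g["fx"],-(v-g["cy"])/g["fy"],-1]); return o+d*(z-o[2])/d[2]
E
python3 - <<'E'
from h import *
g=load("top");P=cloud(g);rgb=g["pixels"].astype(int)
im=g["pixels"][:,:,::-1]
a=cv2.resize(im[190:290,140:240],(600,600),interpolation=cv2.INTER_CUBIC)
b=cv2.resize(im[150:265,335:485],(782,600),interpolation=cv2.INTER_CUBIC)
cv2.imwrite("pics/L.png",a);cv2.imwrite("pics/R.png",b)
for nm,(u0,u1,v0,v1) in dict(L=(140,240,190,290),R=(335,440,180,265)).items():
    s=np.zeros((400,640),bool);s[v0:v1,u0:u1]=1
    z=P[...,2]
    m=s&(rgb.max(-1)<50)&(z>.07)
    p=P[m];print(nm,"grip n",len(p)); c=np.median(p,0)
    vx,vy,x0,y0=cv2.fitLine(p[:,:2].astype(np.float32),cv2.DIST_HUBER,0,.01,.01).ravel()
    if vy<0:vx,vy=-vx,-vy
    t=(p[:,:2]-[x0,y0])@[vx,vy]
    print("c",c,"z95",np.percentile(p[:,2],95),"yaw",np.arctan2(-vx,vy),"len",np.percentile(t,[1,99]), "base",x0,y0)
    f=[p for p in P[s&(z>.1)&(z<.14)]]
    print("block",len(f),np.median(f,0))
    hsv=cv2.cvtColor(g["pixels"],cv2.COLOR_RGB2HSV)
    bl=s&(z>.07)&(z<.11)&(hsv[...,1]<60)&(hsv[...,2]>110)
    yaw=np.arctan2(-vx,vy);ex=np.array([np.cos(yaw),np.sin(yaw)]);ey=np.array([-np.sin(yaw),np.cos(yaw)])
    # origin from grip extent: centre y=-70.5
    mid=np.array([x0,y0])+np.array([vx,vy])*np.percentile(t,[1,99]).mean()
    o=mid+.0705*ey;print("origin",o)
    q=P[bl][:,:2]-o;q=np.c_[q@ex,q@ey,P[bl][:,2]]*1000
    print("lever pts",len(q));print(np.round(q[np.argsort(q[:,1])][::4]).tolist())
    fq=(np.median(f,0)[:2]-o);print("block in h",fq@ex,fq@ey)
    print("face",o+.068*ex-.062*ey)
E
```

```text
L grip n 345
c [0.47554836 0.27432007 0.0977198 ] z95 0.10318429072667754 yaw 0.36707932 len [-0.07135683  0.14514506] base 0.47172046 0.28160164
block 430 [0.43662466 0.41878485 0.11368539]
origin [0.43317769 0.38184111]
lever pts 545
[[84.0, -184.0, 88.0], [81.0, -181.0, 93.0], [81.0, -178.0, 97.0], [85.0, -174.0, 91.0], [86.0, -172.0, 92.0], [88.0, -168.0, 90.0], [79.0, -164.0, 88.0], [74.0, -160.0, 84.0], [77.0, -157.0, 96.0], [72.0, -154.0, 92.0], [78.0, -150.0, 94.0], [69.0, -147.0, 87.0], [75.0, -143.0, 89.0], [71.0, -140.0, 95.0], [67.0, -136.0, 88.0], [66.0, -131.0, 85.0], [70.0, -128.0, 94.0], [65.0, -125.0, 92.0], [64.0, -120.0, 90.0], [66.0, -117.0, 89.0], [61.0, -111.0, 90.0], [70.0, -109.0, 92.0], [61.0, -104.0, 88.0], [67.0, -100.0, 92.0], [64.0, -97.0, 96.0], [64.0, -91.0, 90.0], [65.0, -88.0, 91.0], [62.0, -85.0, 97.0], [65.0, -81.0, 93.0], [64.0, -77.0, 92.0], [65.0, -74.0, 91.0], [60.0, -70.0, 87.0], [62.0, -67.0, 87.0], [62.0, -62.0, 83.0], [66.0, -59.0, 92.0], [61.0, -56.0, 88.0], [65.0, -53.0, 94.0], [3.0, -50.0, 94.0], [7.0, -49.0, 95.0], [4.0, -47.0, 93.0], [6
[... 4342 characters left out ...]
0, 100.0], [40.0, 48.0, 101.0], [22.0, 48.0, 100.0], [82.0, 49.0, 92.0], [-6.0, 49.0, 96.0], [26.0, 50.0, 99.0], [24.0, 50.0, 94.0], [-12.0, 51.0, 89.0], [8.0, 51.0, 101.0], [66.0, 51.0, 84.0], [81.0, 53.0, 90.0], [78.0, 54.0, 88.0], [82.0, 56.0, 87.0], [72.0, 56.0, 85.0], [13.0, 59.0, 95.0], [10.0, 60.0, 94.0], [17.0, 61.0, 97.0], [18.0, 63.0, 94.0], [12.0, 66.0, 94.0], [21.0, 69.0, 90.0], [23.0, 71.0, 87.0], [19.0, 74.0, 92.0], [20.0, 77.0, 96.0], [17.0, 79.0, 96.0], [11.0, 82.0, 98.0], [12.0, 85.0, 97.0], [27.0, 136.0, 92.0], [28.0, 139.0, 91.0], [25.0, 140.0, 94.0], [19.0, 143.0, 94.0], [28.0, 146.0, 89.0]]
block in h 0.02626133462072371 0.09349511052715558
face [ 0.5161239  -0.38791577]
```

View pics/L.png

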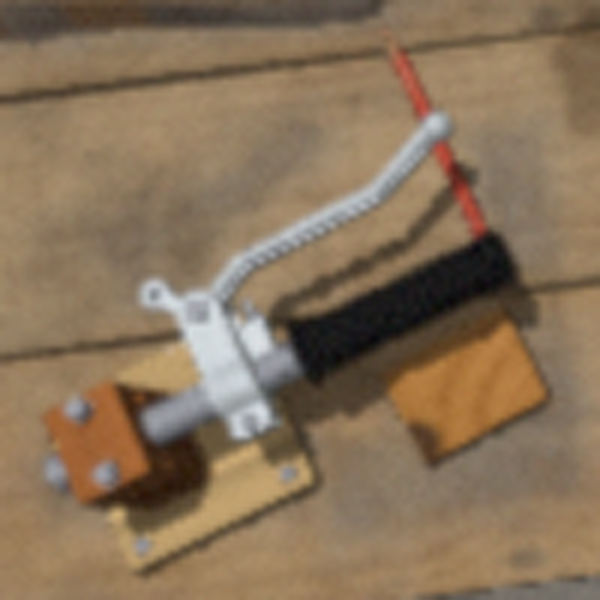

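View pics/R.png

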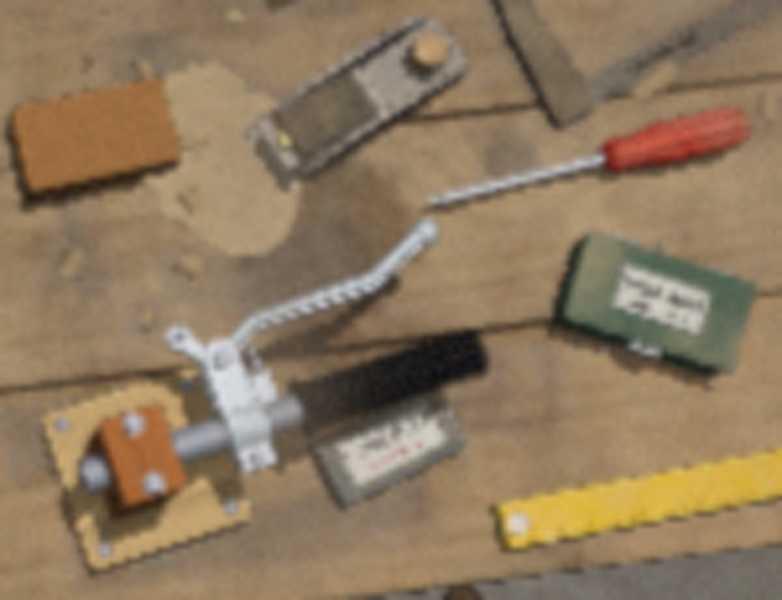

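The crops show both levers out, with a pencil under the left lever tip and the offcut and blade case beside the grips. Next I'll fit each handle pose from the grip ends, pivot and lever tip.

```bash
python3 - <<'E'
from h import *
g=load("top")
M=np.array([[0,-133],[0,-8],[90,-127],[45,30]])/1000
for n,s,o,px in(("L",6,(140,190),[(500,260),(307,351),(437,125),(198,308)]),("R",5.213,(335,150),[(481,352),(303,402),(430,229),(222,352)])):
    W=np.array([ray(g,o[0]+(u+.5)/s-.5,o[1]+(v+.5)/s-.5,z)[:2] for (u,v),z in zip(px,(.085,.085,.09,.1))])
    a=M-M.mean(0);b=W-W.mean(0)
    yaw=np.arctan2((a[:,0]*b[:,1]-a[:,1]*b[:,0]).sum(),(a*b).sum())
    R=np.array([[np.cos(yaw),-np.sin(yaw)],[np.sin(yaw),np.cos(yaw)]]);t=W.mean(0)-R@M.mean(0)
    print(n,"yaw",yaw,"o",t,"res mm\n",np.round((W-M@R.T-t)*1000,1))
    for k,p in dict(face=(.068,-.062),app=(.120,-.062)).items(): print(k,R@p+t)
    print("grip yaw",np.arctan2(-(W[1]-W[0])[0],(W[1]-W[0])[1]))
E
```

```text
L yaw 0.3115395444023668 o [0.45520902 0.34147599] res mm
 [[ 0.9  5.1]
 [ 2.2 -4.2]
 [-3.1 -0.1]
 [ 0.  -0.9]]
face [0.5389402  0.30330416]
app [0.58843707 0.31924343]
grip yaw 0.3256661830379691
R yaw 0.1493354629319934 o [ 0.4423791  -0.33563012] res mm
 [[ 1.2  0.6]
 [ 2.1 -3.2]
 [-3.1  0.9]
 [-0.2  1.7]]
face [ 0.51884669 -0.38682296]
app [ 0.57026794 -0.37908634]
grip yaw 0.14650597614089134
```

```bash
cat >> h.py <<'E'
from scipy.spatial.transform import Rotation as Ro
H=dict(L=(.3115,(.4552,.3415)),R=(.1493,(.4424,-.3356)))
def hw(n,x,y):
    a,o=H[n];c,s=np.cos(a),np.sin(a);return np.array([o[0]+c*x-s*y,o[1]+s*x+c*y])
def to(n,pts,st):
    "pts: handle x,y,z of TCP; tool x along -x of the handle, z down"
    R0=Ro.from_quat(st["tcp_rot"]);a=H[n][0]
    T=Ro.from_matrix(np.array([[-np.cos(a),-np.sin(a),0],[-np.sin(a),np.cos(a),0],[0,0,-1]]).T)
    r=(R0.inv()*T).as_rotvec()/(np.pi/2)
    for p in pts:
        w=np.r_[hw(n,*p[:2]),p[2]]
        print(p,"d",np.round(R0.inv().apply(w-st["tool_pos"])/.8,4),"r",np.round(r,4))
E
python3 - <<'E'
from h import *
from workcell import arm
to("L",[(.105,-.062,.25),(.105,-.062,.2),(.105,-.062,.087)],arm.observe())
E
```

```text
(0.105, -0.062, 0.25) d [-5.69e-01 -9.88e-02 -2.00e-04] r [-6.000e-04 -2.000e-04 -3.898e-01]
(0.105, -0.062, 0.2) d [-0.569  -0.0988  0.0623] r [-6.000e-04 -2.000e-04 -3.898e-01]
(0.105, -0.062, 0.087) d [-0.569  -0.0986  0.2036] r [-6.000e-04 -2.000e-04 -3.898e-01]
```

>>> play_rows(motion=[{"dx":-0.57,"dy":-0.099,"dz":0,"rz":-0.39,"hand":0},{"dx":-0.57,"dy":-0.099,"dz":0,"rz":-0.39,"hand":0},{"dx":-0.57,"dy":-0.099,"dz":0,"rz":-0.39,"hand":0},{"dx":-0.57,"dy":-0.099,"dz":0,"rz":-0.39,"hand":0},{"dx":-0.57,"dy":-0.099,"dz":0,"rz":-0.39,"hand":0},{"dx":-0.57,"dy":-0.099,"dz":0,"rz":-0.39,"hand":0},{"dx":-0.57,"dy":-0.099,"dz":0,"rz":-0.39,"hand":0},{"dx":-0.57,"dy":-0.099,"dz":0.06,"rz":-0.39,"hand":0},{"dx":-0.57,"dy":-0.099,"dz":0.06,"rz":-0.39,"hand":0},{"dx":-0.57,"dy":-0.099,"dz":0.06,"rz":-0.39,"hand":0}])

```text
validation failed for argument at $.mo...
```

```bash
python3 - <<'E'
from h import *
from workcell import arm,get_image
s=arm.observe();print(s["t"],s["tool_pos"],s["contact_force"],s["width"],s["joint_pos"])
to("L",[(.105,-.062,.12),(.105,-.062,.087)],s)
im=get_image("top")["pixels"][:,:,::-1];i2=get_image("scene")["pixels"][:,:,::-1]
a=cv2.resize(im[180:290,130:250],(420,385),interpolation=cv2.INTER_CUBIC)
b=cv2.resize(i2[180:290,190:300],(385,385),interpolation=cv2.INTER_CUBIC)
cv2.imwrite("pics/a1.png",np.hstack([a,b])[:, :800])
E
```

```text
0.1 [0.16283491 0.52505335 0.24981689] [ 0.03671342 -0.13413735  0.71088563] 0.08566298803355411 [ 1.18538988e+00  3.51179002e-01  1.65235270e+00 -1.75217448e-05
  1.13910404e+00 -8.45950409e-02]
(0.105, -0.062, 0.12) d [-0.569  -0.0987  0.1623] r [-6.000e-04 -2.000e-04 -3.898e-01]
(0.105, -0.062, 0.087) d [-0.569  -0.0986  0.2036] r [-6.000e-04 -2.000e-04 -3.898e-01]
```

View pics/a1.png

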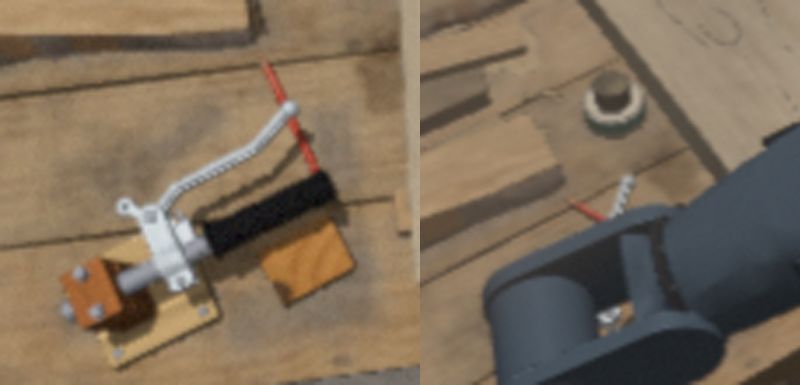

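The move was refused, so the picture only shows the arm unmoved, with the left handle at the same place. I'll resend with every field filled in.

>>> play_rows(motion=[{"dx":-0.57,"dy":-0.099,"dz":0.0,"rx":0,"ry":0,"rz":-0.39,"hand":0},{"dx":-0.57,"dy":-0.099,"dz":0.0,"rx":0,"ry":0,"rz":-0.39,"hand":0},{"dx":-0.57,"dy":-0.099,"dz":0.0,"rx":0,"ry":0,"rz":-0.39,"hand":0},{"dx":-0.57,"dy":-0.099,"dz":0.0,"rx":0,"ry":0,"rz":-0.39,"hand":0},{"dx":-0.57,"dy":-0.099,"dz":0.0,"rx":0,"ry":0,"rz":-0.39,"hand":0},{"dx":-0.57,"dy":-0.099,"dz":0.0,"rx":0,"ry":0,"rz":-0.39,"hand":0},{"dx":-0.57,"dy":-0.099,"dz":0.0,"rx":0,"ry":0,"rz":-0.39,"hand":0},{"dx":-0.57,"dy":-0.099,"dz":0.06,"rx":0,"ry":0,"rz":-0.39,"hand":0},{"dx":-0.57,"dy":-0.099,"dz":0.06,"rx":0,"ry":0,"rz":-0.39,"hand":0},{"dx":-0.57,"dy":-0.099,"dz":0.06,"rx":0,"ry":0,"rz":-0.39,"hand":0}])

```text
t: 1.45
tool_pos: [0.5748, 0.3148, 0.2025]
tcp_rot: [-0.155, 0.988, 0.0, -0.0]
contact_force: [0.1, 0.2, 0.4]
width: 0.0001
grasp_force: 0.0
```

```bash
python3 - <<'E'
from h import *
from workcell import arm,get_image
s=arm.observe()
to("L",[(.105,-.062,.12),(.105,-.062,.087)],s)
im=get_image("top")["pixels"][:,:,::-1];i2=get_image("scene")["pixels"][:,:,::-1]
a=cv2.resize(im[180:290,130:250],(420,385),interpolation=cv2.INTER_CUBIC)
b=cv2.resize(i2[160:290,190:320],(380,385),interpolation=cv2.INTER_CUBIC)
cv2.imwrite("pics/a2.png",np.hstack([a,b]))
E
```

```text
(0.105, -0.062, 0.12) d [0.0008 0.     0.1031] r [ 0.0001 -0.0001  0.0001]
(0.105, -0.062, 0.087) d [0.0008 0.     0.1444] r [ 0.0001 -0.0001  0.0001]
```

View pics/a2.png

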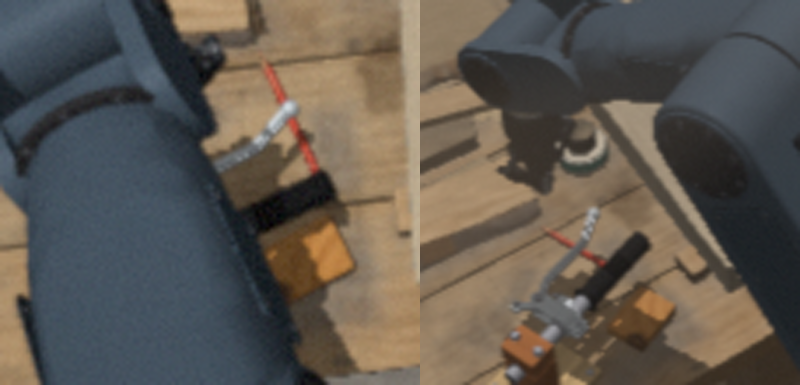

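The arm hides the lever root in the top view. The scene view shows the gripper above and beyond the left lever, so I'll descend.

>>> play_rows(motion=[{"dx":0,"dy":0,"dz":0.07,"rx":0,"ry":0,"rz":0,"hand":0},{"dx":0,"dy":0,"dz":0.144,"rx":0,"ry":0,"rz":0,"hand":0},{"dx":0,"dy":0,"dz":0.144,"rx":0,"ry":0,"rz":0,"hand":0},{"dx":0,"dy":0,"dz":0.144,"rx":0,"ry":0,"rz":0,"hand":0}])

```text
t: 2.05
tool_pos: [0.576, 0.3156, 0.0902]
tcp_rot: [-0.156, 0.988, 0.001, 0.002]
contact_force: [0.3, 0.8, 0.6]
width: 0.0001
grasp_force: 0.0
```

```bash
python3 - <<'E'
from h import *
from workcell import arm,get_image
s=arm.observe();print(s["tool_pos"],s["contact_force"])
i2=get_image("scene")["pixels"][:,:,::-1]
cv2.imwrite("pics/a3.png",cv2.resize(i2[190:280,210:310],(660,594),interpolation=cv2.INTER_CUBIC))
E
```

```text
[0.57599846 0.31562238 0.09020551] [0.27393131 0.80352867 0.61670164]
```

View pics/a3.png

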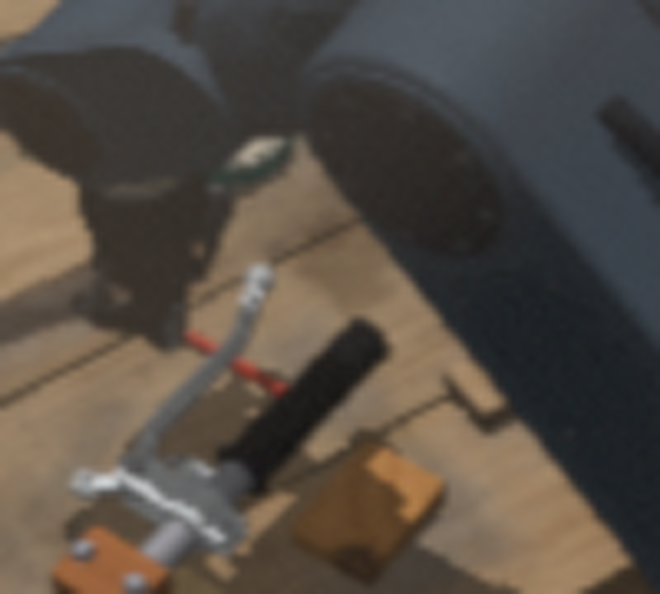

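The gripper stands beyond the left lever, clear of it at about (165,330) in the crop. I'll advance gently.

>>> play_rows(motion=[{"dx":0.02,"dy":0,"dz":0.003,"rx":0,"ry":0,"rz":0,"hand":0},{"dx":0.028,"dy":0,"dz":0.003,"rx":0,"ry":0,"rz":0,"hand":0},{"dx":0.034,"dy":0,"dz":0.003,"rx":0,"ry":0,"rz":0,"hand":0},{"dx":0.04,"dy":0,"dz":0.003,"rx":0,"ry":0,"rz":0,"hand":0},{"dx":0.045,"dy":0,"dz":0.003,"rx":0,"ry":0,"rz":0,"hand":0},{"dx":0.045,"dy":0,"dz":0.003,"rx":0,"ry":0,"rz":0,"hand":0}])

```text
t: 2.85
tool_pos: [0.541, 0.3036, 0.085]
tcp_rot: [-0.155, 0.988, 0.0, 0.0]
contact_force: [2.7, 0.3, 2.8]
width: 0.0001
grasp_force: 1.5
```

>>> play_rows(motion=[{"dx":0.0025,"dy":0,"dz":0,"rx":0,"ry":0,"rz":0,"hand":0},{"dx":0.005,"dy":0,"dz":0,"rx":0,"ry":0,"rz":0,"hand":0},{"dx":0.0075,"dy":0,"dz":0,"rx":0,"ry":0,"rz":0,"hand":0},{"dx":0.0075,"dy":0,"dz":0,"rx":0,"ry":0,"rz":0,"hand":0}])

```text
t: 3.35
tool_pos: [0.535, 0.3015, 0.0846]
tcp_rot: [-0.155, 0.988, -0.0, -0.0]
contact_force: [5.0, -2.0, 1.1]
width: -0.0001
grasp_force: 2.1
```

>>> play_rows(motion=[{"dx":0.0025,"dy":0,"dz":0,"rx":0,"ry":0,"rz":0,"hand":0},{"dx":0.0025,"dy":0,"dz":0,"rx":0,"ry":0,"rz":0,"hand":0},{"dx":0.0025,"dy":0,"dz":0,"rx":0,"ry":0,"rz":0,"hand":0}])

```text
t: 3.72
tool_pos: [0.5332, 0.3009, 0.0846]
tcp_rot: [-0.155, 0.988, -0.0, 0.0]
contact_force: [4.4, -3.0, 1.7]
width: -0.0001
grasp_force: 2.2
```

>>> play_rows(motion=[{"dx":0.0025,"dy":0,"dz":0,"rx":0,"ry":0,"rz":0,"hand":0},{"dx":0.005,"dy":0,"dz":0,"rx":0,"ry":0,"rz":0,"hand":0},{"dx":0.005,"dy":0,"dz":0,"rx":0,"ry":0,"rz":0,"hand":0},{"dx":0.005,"dy":0,"dz":0,"rx":0,"ry":0,"rz":0,"hand":0}])

```text
t: 4.22
tool_pos: [0.5294, 0.2995, 0.0845]
tcp_rot: [-0.155, 0.988, -0.0, 0.0]
contact_force: [5.4, -2.7, 1.0]
width: 0.0002
grasp_force: 2.5
```

>>> play_rows(motion=[{"dx":0.0025,"dy":0,"dz":0,"rx":0,"ry":0,"rz":0,"hand":0},{"dx":0.005,"dy":0,"dz":0,"rx":0,"ry":0,"rz":0,"hand":0},{"dx":0.0075,"dy":0,"dz":0,"rx":0,"ry":0,"rz":0,"hand":0},{"dx":0.0075,"dy":0,"dz":0,"rx":0,"ry":0,"rz":0,"hand":0}])

```text
t: 4.72
tool_pos: [0.5237, 0.2977, 0.0846]
tcp_rot: [-0.155, 0.988, -0.0, 0.0]
contact_force: [5.8, -3.3, 0.8]
width: -0.0001
grasp_force: 2.8
```

>>> play_rows(motion=[{"dx":0.0025,"dy":0,"dz":0,"rx":0,"ry":0,"rz":0,"hand":0},{"dx":0.005,"dy":0,"dz":0,"rx":0,"ry":0,"rz":0,"hand":0},{"dx":0.0075,"dy":0,"dz":0,"rx":0,"ry":0,"rz":0,"hand":0},{"dx":0.0075,"dy":0,"dz":0,"rx":0,"ry":0,"rz":0,"hand":0}])

```text
t: 5.22
tool_pos: [0.5189, 0.2963, 0.0848]
tcp_rot: [-0.155, 0.988, 0.0, 0.001]
contact_force: [10.1, -0.6, -2.9]
width: 0.0001
grasp_force: 5.1
```

>>> play_rows(motion=[{"dx":0.0012,"dy":0,"dz":0,"rx":0,"ry":0,"rz":0,"hand":0},{"dx":0.0012,"dy":0,"dz":0,"rx":0,"ry":0,"rz":0,"hand":0},{"dx":0.0012,"dy":0,"dz":0,"rx":0,"ry":0,"rz":0,"hand":0}])

```text
t: 5.6
tool_pos: [0.5188, 0.2962, 0.0849]
tcp_rot: [-0.155, 0.988, 0.0, 0.002]
contact_force: [14.3, -0.2, -5.3]
width: 0.0001
grasp_force: 7.1
```

At 15 N the left lever doesn't move any more: it's at its end, at the grip. So the right lever should be the short one. I'll let this one spring out and rise.

>>> play_rows(motion=[{"dx":-0.02,"dy":0,"dz":0,"rx":0,"ry":0,"rz":0,"hand":0},{"dx":-0.04,"dy":0,"dz":0,"rx":0,"ry":0,"rz":0,"hand":0},{"dx":-0.06,"dy":0,"dz":0,"rx":0,"ry":0,"rz":0,"hand":0},{"dx":-0.076,"dy":0,"dz":0,"rx":0,"ry":0,"rz":0,"hand":0},{"dx":-0.076,"dy":0,"dz":0,"rx":0,"ry":0,"rz":0,"hand":0},{"dx":-0.076,"dy":0,"dz":0,"rx":0,"ry":0,"rz":0,"hand":0},{"dx":-0.076,"dy":0,"dz":-0.07,"rx":0,"ry":0,"rz":0,"hand":0},{"dx":-0.076,"dy":0,"dz":-0.14,"rx":0,"ry":0,"rz":0,"hand":0},{"dx":-0.076,"dy":0,"dz":-0.2,"rx":0,"ry":0,"rz":0,"hand":0},{"dx":-0.076,"dy":0,"dz":-0.2,"rx":0,"ry":0,"rz":0,"hand":0}])

```text
t: 6.85
tool_pos: [0.5755, 0.3151, 0.2489]
tcp_rot: [-0.155, 0.988, 0.001, 0.003]
contact_force: [0.4, 0.7, -0.2]
width: -0.0001
grasp_force: 0.0
```

```bash
python3 - <<'E'
from h import *
from workcell import arm,get_image
s=arm.observe();print(s["tool_pos"],s["joint_pos"],s["contact_force"])
to("R",[(.105,-.062,.2),(.105,-.062,.085)],s)
i2=get_image("scene")["pixels"][:,:,::-1]
cv2.imwrite("pics/a4.png",cv2.resize(i2[190:280,210:310],(440,396),interpolation=cv2.INTER_CUBIC))
E
```

```text
[0.57547153 0.31507158 0.24892732] [ 4.29926157e-01  5.43699402e-01  1.35844312e+00  1.73790739e-04
  1.23295947e+00 -1.45295721e+00] [ 0.39300312  0.66401232 -0.20732732]
(0.105, -0.062, 0.2) d [ 0.2914 -0.8208  0.0585] r [0.0009 0.004  0.1036]
(0.105, -0.062, 0.085) d [ 0.2923 -0.8209  0.2023] r [0.0009 0.004  0.1036]
```

View pics/a4.png

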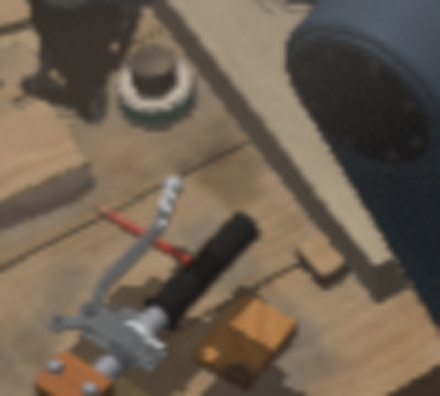

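The left lever is out again (tip at (172,185)) and the pencil hasn't moved. Next is the traverse to the right handle.

>>> play_rows(motion=[{"dx":0.29,"dy":-0.82,"dz":0,"rx":0,"ry":0.003,"rz":0.104,"hand":0},{"dx":0.29,"dy":-0.82,"dz":0,"rx":0,"ry":0.003,"rz":0.104,"hand":0},{"dx":0.29,"dy":-0.82,"dz":0,"rx":0,"ry":0.003,"rz":0.104,"hand":0},{"dx":0.29,"dy":-0.82,"dz":0,"rx":0,"ry":0.003,"rz":0.104,"hand":0},{"dx":0.29,"dy":-0.82,"dz":0,"rx":0,"ry":0.003,"rz":0.104,"hand":0},{"dx":0.29,"dy":-0.82,"dz":0,"rx":0,"ry":0.003,"rz":0.104,"hand":0},{"dx":0.29,"dy":-0.82,"dz":0,"rx":0,"ry":0.003,"rz":0.104,"hand":0},{"dx":0.29,"dy":-0.82,"dz":0,"rx":0,"ry":0.003,"rz":0.104,"hand":0},{"dx":0.29,"dy":-0.82,"dz":0,"rx":0,"ry":0.003,"rz":0.104,"hand":0},{"dx":0.29,"dy":-0.82,"dz":0,"rx":0,"ry":0.003,"rz":0.104,"hand":0},{"dx":0.29,"dy":-0.82,"dz":0,"rx":0,"ry":0.003,"rz":0.104,"hand":0},{"dx":0.29,"dy":-0.82,"dz":0,"rx":0,"ry":0.003,"rz":0.104,"hand":0},{"dx":0.29,"dy":-0.82,"dz":0.06,"rx":0,"ry":0.003,"rz":0.104,"hand":0},{"dx":0.29,"dy":-0.82,"dz":0.06,"rx":0,"ry":0.003,"rz":0.104,"hand":0}])

```text
t: 8.65
tool_pos: [0.5535, -0.3788, 0.1923]
tcp_rot: [-0.074, 0.997, 0.003, -0.006]
contact_force: [-0.0, -0.2, 0.1]
width: -0.0001
grasp_force: 0.0
```

```bash
python3 - <<'E'
from h import *
from workcell import arm,get_image
s=arm.observe();print(s["tool_pos"],s["joint_pos"],s["contact_force"])
to("R",[(.105,-.062,.2),(.105,-.062,.085)],s)
i2=get_image("scene")["pixels"][:,:,::-1];i1=get_image("top")["pixels"][:,:,::-1]
a=cv2.resize(i1[140:265,320:450],(416,400),interpolation=cv2.INTER_CUBIC)
b=cv2.resize(i2[110:230,300:420],(384,400),interpolation=cv2.INTER_CUBIC)
cv2.imwrite("pics/a5.png",np.hstack([a,b]))
E
```

```text
[ 0.55353402 -0.37884362  0.19228608] [-0.66829089  0.63198378  1.35368875 -0.0037695   1.1677889  -2.38648549] [-0.00465861 -0.15291073  0.14192773]
(0.105, -0.062, 0.2) d [-0.0018 -0.0033 -0.0097] r [ 0.004  -0.0068 -0.0003]
(0.105, -0.062, 0.085) d [-0.0033 -0.0042  0.1341] r [ 0.004  -0.0068 -0.0003]
```

View pics/a5.png

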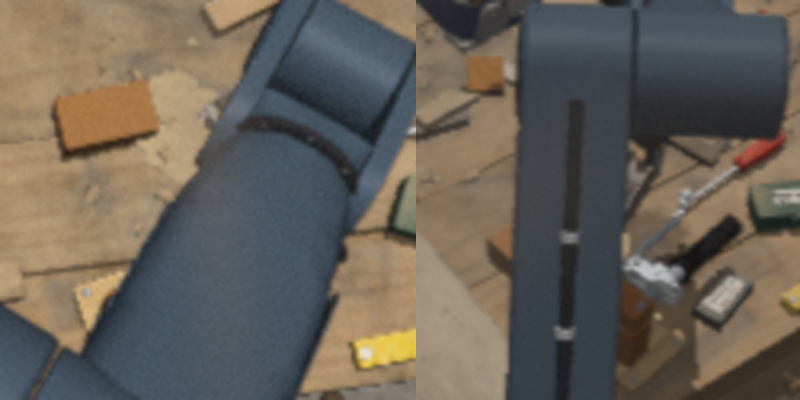

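The arm covers the right lever in the top view, but the scene view shows the lever out and the area free. Descending.

>>> play_rows(motion=[{"dx":-0.002,"dy":-0.004,"dz":0.07,"rx":0.004,"ry":-0.007,"rz":0,"hand":0},{"dx":-0.003,"dy":-0.004,"dz":0.134,"rx":0.004,"ry":-0.007,"rz":0,"hand":0},{"dx":-0.003,"dy":-0.004,"dz":0.134,"rx":0.004,"ry":-0.007,"rz":0,"hand":0},{"dx":-0.003,"dy":-0.004,"dz":0.134,"rx":0.004,"ry":-0.007,"rz":0,"hand":0},{"dx":-0.003,"dy":-0.004,"dz":0.134,"rx":0.004,"ry":-0.007,"rz":0,"hand":0}])

```text
t: 9.38
tool_pos: [0.5588, -0.3847, 0.0926]
tcp_rot: [-0.074, 0.997, -0.005, 0.005]
contact_force: [-0.1, 0.1, -0.4]
width: 0.0002
grasp_force: 0.0
```

>>> play_rows(motion=[{"dx":0.0,"dy":0.003,"dz":0.009,"rx":0,"ry":0,"rz":0,"hand":0},{"dx":0.02,"dy":0.003,"dz":0.009,"rx":0,"ry":0,"rz":0,"hand":0},{"dx":0.028,"dy":0.003,"dz":0.009,"rx":0,"ry":0,"rz":0,"hand":0},{"dx":0.034,"dy":0.003,"dz":0.009,"rx":0,"ry":0,"rz":0,"hand":0},{"dx":0.04,"dy":0.003,"dz":0.009,"rx":0,"ry":0,"rz":0,"hand":0},{"dx":0.045,"dy":0.003,"dz":0.009,"rx":0,"ry":0,"rz":0,"hand":0},{"dx":0.045,"dy":0.003,"dz":0.009,"rx":0,"ry":0,"rz":0,"hand":0}])

```text
t: 10.25
tool_pos: [0.522, -0.3873, 0.0824]
tcp_rot: [-0.074, 0.997, -0.004, 0.004]
contact_force: [3.4, -2.0, 1.5]
width: 0.0001
grasp_force: 1.8
```

>>> play_rows(motion=[{"dx":0.0025,"dy":0,"dz":0,"rx":0,"ry":0,"rz":0,"hand":0},{"dx":0.005,"dy":0,"dz":0,"rx":0,"ry":0,"rz":0,"hand":0},{"dx":0.0065,"dy":0,"dz":0,"rx":0,"ry":0,"rz":0,"hand":0},{"dx":0.0065,"dy":0,"dz":0,"rx":0,"ry":0,"rz":0,"hand":0}])

```text
t: 10.75
tool_pos: [0.5172, -0.3882, 0.0823]
tcp_rot: [-0.074, 0.997, -0.004, 0.004]
contact_force: [5.4, -3.8, 0.1]
width: -0.0001
grasp_force: 2.4
```

>>> play_rows(motion=[{"dx":0.002,"dy":0,"dz":0,"rx":0,"ry":0,"rz":0,"hand":0},{"dx":0.004,"dy":0,"dz":0,"rx":0,"ry":0,"rz":0,"hand":0},{"dx":0.004,"dy":0,"dz":0,"rx":0,"ry":0,"rz":0,"hand":0},{"dx":0.004,"dy":0,"dz":0,"rx":0,"ry":0,"rz":0,"hand":0}])

```text
t: 11.25
tool_pos: [0.5142, -0.3887, 0.0823]
tcp_rot: [-0.074, 0.997, -0.004, 0.004]
contact_force: [5.9, -4.7, -1.9]
width: -0.0002
grasp_force: 2.8
```

>>> play_rows(motion=[{"dx":0.001,"dy":0,"dz":0,"rx":0,"ry":0,"rz":0,"hand":0},{"dx":0.0025,"dy":0,"dz":0,"rx":0,"ry":0,"rz":0,"hand":0},{"dx":0.0025,"dy":0,"dz":0,"rx":0,"ry":0,"rz":0,"hand":0},{"dx":0.0025,"dy":0,"dz":0,"rx":0,"ry":0,"rz":0,"hand":0}])

```text
t: 11.75
tool_pos: [0.5132, -0.389, 0.0824]
tcp_rot: [-0.074, 0.997, -0.004, 0.005]
contact_force: [11.2, -3.5, -2.1]
width: 0.0003
grasp_force: 5.7
```

>>> play_rows(motion=[{"dx":0.0012,"dy":0,"dz":0,"rx":0,"ry":0,"rz":0,"hand":0},{"dx":0.0012,"dy":0,"dz":0,"rx":0,"ry":0,"rz":0,"hand":0},{"dx":0.0012,"dy":0,"dz":0,"rx":0,"ry":0,"rz":0,"hand":0}])

```text
t: 12.12
tool_pos: [0.513, -0.3891, 0.0825]
tcp_rot: [-0.074, 0.997, -0.005, 0.006]
contact_force: [15.7, -3.2, -4.3]
width: 0.0001
grasp_force: 8.3
```

It's rigid after about 17 mm, so the right lever is the one that stops short. I'll let it spring out, then press it in again.

>>> play_rows(motion=[{"dx":-0.02,"dy":0,"dz":0,"rx":0,"ry":0,"rz":0,"hand":0},{"dx":-0.04,"dy":0,"dz":0,"rx":0,"ry":0,"rz":0,"hand":0},{"dx":-0.05,"dy":0,"dz":0,"rx":0,"ry":0,"rz":0,"hand":0},{"dx":-0.05,"dy":0,"dz":0,"rx":0,"ry":0,"rz":0,"hand":0},{"dx":-0.05,"dy":0,"dz":0,"rx":0,"ry":0,"rz":0,"hand":0},{"dx":-0.05,"dy":0,"dz":0,"rx":0,"ry":0,"rz":0,"hand":0}])

```text
t: 12.88
tool_pos: [0.5497, -0.3829, 0.0822]
tcp_rot: [-0.074, 0.997, -0.003, 0.003]
contact_force: [0.5, 0.2, 0.5]
width: 0.0001
grasp_force: 0.0
```

```bash
python3 - <<'E'
from h import *
from workcell import arm,get_image
print(arm.observe()["tool_pos"])
i2=get_image("scene")["pixels"][:,:,::-1]
cv2.imwrite("pics/a6.png",cv2.resize(i2[120:230,330:430],(540,594),interpolation=cv2.INTER_CUBIC))
E
```

```text
[ 0.54966092 -0.38285619  0.08221988]
```

View pics/a6.png

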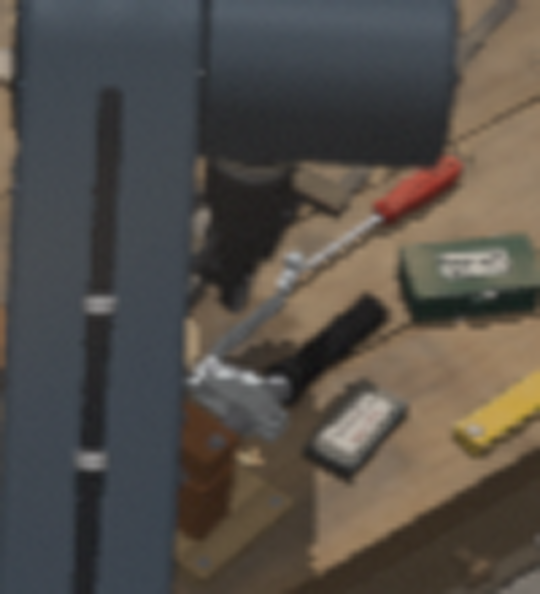

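The right lever is out (tip at (292,265)), with the fingers at about (235,290) clear of it and nothing displaced. Now the final press back to the earlier command.

>>> play_rows(motion=[{"dx":0.012,"dy":0,"dz":0,"rx":0,"ry":0,"rz":0,"hand":0},{"dx":0.024,"dy":0,"dz":0,"rx":0,"ry":0,"rz":0,"hand":0},{"dx":0.034,"dy":0,"dz":0,"rx":0,"ry":0,"rz":0,"hand":0},{"dx":0.041,"dy":0,"dz":0,"rx":0,"ry":0,"rz":0,"hand":0},{"dx":0.045,"dy":0,"dz":0,"rx":0,"ry":0,"rz":0,"hand":0},{"dx":0.048,"dy":0,"dz":0,"rx":0,"ry":0,"rz":0,"hand":0},{"dx":0.05,"dy":0,"dz":0,"rx":0,"ry":0,"rz":0,"hand":0},{"dx":0.05,"dy":0,"dz":0,"rx":0,"ry":0,"rz":0,"hand":0},{"dx":0.05,"dy":0,"dz":0,"rx":0,"ry":0,"rz":0,"hand":0},{"dx":0.05,"dy":0,"dz":0,"rx":0,"ry":0,"rz":0,"hand":0},{"dx":0.05,"dy":0,"dz":0,"rx":0,"ry":0,"rz":0,"hand":0}])

```text
t: 14.3
tool_pos: [0.513, -0.3893, 0.0827]
tcp_rot: [-0.074, 0.997, -0.005, 0.006]
contact_force: [17.2, -2.8, -7.2]
width: -0.0001
grasp_force: 8.8
```

```bash
python3 -c "
from workcell import arm
s=arm.observe();print(s['contact_force'],s['qvel'].round(3));print(arm.job_done())"
```

```text
[17.24282949 -2.80844539 -7.18395906] [-0.    -0.002  0.001 -0.001 -0.001 -0.   ]
the job is handed in; nothing more can be done
None
```

The job is handed in: the left lever pressed in to the grip and sprang out, the right one stopped short after about 17 mm and sprang out, and I finished holding the right lever against its stop at about 17 N; the judge returned no verdict.

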